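Find the socket that fits the covered earth nut

ROBOT

A 7-joint arm with a two-finger parallel gripper is mounted at the origin on the work surface. World frame = base frame: x ahead of the robot, y to its left, z up, the work surface at z = 0. Lengths are in m, angles in rad, forces in N, time in s.
With the tool pointing down it reaches from about 0.4 to 0.875 m from the base axis. Payload 19.3 kg.
Tool frame: the origin (TCP) lies midway between the tips of the shut fingers; the grasp point (between the pads) lies bot.pinch_z behind it (bot.pinch_z is the distance from the TCP to the grasp point, in m); z points along the fingers, y is the line along which they close (so a half turn about z gives the same grasp; the last joint's range is limited). The gripper opens to 85 mm and grips with 20 to 120 N. Pads are 22 mm wide; open, the fingers measure 114 mm over their backs; the gripper's body (76 mm by 85 mm) begins 54 mm behind the grasp point. The pads swing forward as they close: fully open they stand 13 mm farther back than shut.
Start: joints at [-1.2, 0.521, -0.036, 1.599, 0.021, 1.021, -0.113], TCP at [0.267, 0.565, 0.231] pointing down, gripper open.
Joint ranges: [-2.91, 2.91], [-0.3, 2.13], [-1.5, 1.42], [0.17, 2.43], [-1.26, 4.41], [0.16, 1.93], [-2.52, 2.52]. Speed limits (rad/s): [1.89, 1.89, 2.39, 2.39, 3.01, 3.01, 3.01].

INTERFACE

Orientations are given as [roll, pitch, yaw] about the fixed x, y, z axes, in that order (R = Rz(yaw) Ry(pitch) Rx(roll)).
In Python, from workcell import readout, grab_frame, camera_info, workorder, bot gives the robot as it stands. The module is installed in compiled form; this text tells all that it offers.
- The arm moves only by the tool drive_tool, never from a script. Its argument "targets" is a list of rows, each an object of numbers: "dx", "dy", "dz": the shift along the tool's x, y, z as a fraction of full scale; "yaw": the turn about the tool's z as a fraction of full scale; "fingers": the closure, from 0 (fully open) to 1 (shut). In form: [{"dx": .., "dy": .., "dz": .., "yaw": .., "fingers": ..}, ...]. A call has 1 to 20 rows; each row shifts and turns the commanded pose from where the row before left it, along the tool's axes as they then stand; what a row does not reach is not made up. Full scale, the value 1, is 0.1 m for a shift and 90 degrees for a turn. A row lasts 1/10 s, in which the tool goes at most 50 mm and 8.59 degrees, less where a joint would pass 70% of its speed; a pose out of reach is approached as far as the arm can. A call with a number of a shift or a turn outside -1 to 1 is refused whole. A call with a gripper value outside its range is refused whole. The fingers move at their own pace and stop on an object; "squeeze" is the grip in N (left out, the last holds). Time passes only in rows, so rows that do not move let the fingers close. It gives the time, the measured TCP pose, the force, the opening and the grip force at its end, in the units of the state.
- readout.observe(): the state, without advancing time (a new reading comes with each control period).
- grab_frame(name): name is "scene" or "top" or "wrist"; returns the picture (480x640x3 uint8, blue, green, red); there is no depth.
- camera_info(name): a dict with "fx", "fy", "cx", "cy" (pixels), "T" (4x4, takes a point from camera to world coordinates); the wrist camera has in their place "hand_eye" (4x4, takes a point from camera to tool coordinates, whose origin is the TCP and whose axes are the flange's). Camera axes: x right, y up, looking along -z (the intrinsics and any distortion apply to the point x, -y, -z); pixel columns grow to the right and rows downward; lengths in m; the calibration is good to about 2 mm. A picture is of the moment at which its call begins: read the wrist's pose just before it. camera_info takes no time and is no camera call.
- workorder.job_done(): hands the job in; it is judged then, once.
The state is a dict: "clock": time; "qpos": joint angles; "qd": joint speeds; "joint_efforts": joint torques, N m; "position": TCP position; "tool_rot": TCP orientation; "force": force on the tool from outside, world axes, zero at the start; "moment": the same for the moment, N m; "grip_width": finger opening in m; "finger_force": force on a finger pad.
Only numpy, scipy, OpenCV 4.12 (cv2) and the standard library are available. Lean on these libraries where they do the work, as an engineer would, in place of code of your own. Each camera call takes 0.05 s, during which the arm holds its last target. There are 200 camera calls.

TASK

Take the yellow cover off the middle terminal and leave it in the green tray, then find which of the three sockets in the blue rack fits the hex nut that was under it, putting any that does not fit back upright in a pocket of the rack. Finish still gripping the right socket by its adapter, fully home on the nut and upright, with the other two sockets standing in the rack; do not let go at the end. Leave the tape roll, the breaker and the screwdriver where they are.

Things in the scene. Friction and masses are not known exactly. Their poses are not given: they have to be found in the camera images.
- panel: Fixed steel plate 180 (x) x 290 (y) x 3 mm, origin centre of underside. Three fixed black terminal blocks (62 x 62 mm, tops 38 mm above the bench) in a row along y: at x = 25 mm, y = -75, 0, +75 mm; the middle one starts under the cover. Grey slotted wire duct 40 mm wide, 48 mm high, all along y at x = -60 mm; low metal rail (9 mm high) at x = 78 mm.
- stud (a point): Centre of the flat well bottom around the nut in the middle block, 18 mm above the bench, axes as the panel's, z up. A socket that fits goes down until its mouth is level with this point, with 1 mm play round the nut. The middle nut may be any of the three sizes (see nut_top); which, changes from start to start and is not told: look or try.
- nut_top (a point): Centre of the top of the middle block's fixed brass hex nut, 12 mm above stud; two flats face the panel's +y and -y; its upper 3 mm is stepped in by 1 mm all round. The three blocks hold nuts of 16, 22 and 28 mm across flats, in random order. A socket too small for the nut stands on it, mouth at about this height.
- well_rim (a point): Centre of the mouth of the middle block's round well, level with the block's top, 20 mm above stud. Wells are 20 mm deep and 31, 39 or 47 mm across for the 16, 22 and 28 mm nuts. A socket too big for the nut does not enter the well but stands on the block's top, mouth at about this height.
- cover: Loose yellow plastic touch cover, 50 g: a 56 x 56 x 4 mm cap lying on the middle block's top with a 22 mm round boss 5 mm deep hanging into the well; on top an upright grip rib 36 mm long (x), 12 mm thick (y), its top 30 mm above the origin. Origin: centre of the cap's underside (boss is below it). z up.
- tray: Fixed open green plastic tray on the bench, 180 (x) x 160 (y) x 35 mm high, walls and floor 4 mm, empty. Origin: centre of its underside.
- rack: Fixed open blue rack, 180 (x) x 66 (y) x 30 mm high, walls and floor 4 mm, split by two walls into three equal pockets (about 54 x 58 mm inside) in a row along x, centres at x = -58.7, 0 and +58.7 mm. One socket stands loose in each pocket; which is where changes. Origin: centre of its underside.
- socket_s: The smallest (red top mark) socket, loose, 180 g, standing mouth down. Steel, 27 mm across, 42 mm high; hex opening 18 mm across flats, 24 mm deep (fits the 16 mm nut), two flats facing its +y and -y. Above it a dark square adapter 22 x 22 mm, 46 to 93 mm above the origin, sides facing x and y: grip here, from above. Origin: centre of the mouth, z up towards the adapter.
- socket_m: The middle (white top mark) socket, loose, 180 g, standing mouth down. Steel, 34 mm across, 42 mm high; hex opening 24 mm across flats, 24 mm deep (fits the 22 mm nut), two flats facing its +y and -y. Above it a dark square adapter 22 x 22 mm, 46 to 93 mm above the origin, sides facing x and y: grip here, from above. Origin: centre of the mouth, z up towards the adapter.
- socket_l: The largest (blue top mark) socket, loose, 180 g, standing mouth down. Steel, 42 mm across, 42 mm high; hex opening 30 mm across flats, 24 mm deep (fits the 28 mm nut), two flats facing its +y and -y. Above it a dark square adapter 22 x 22 mm, 46 to 93 mm above the origin, sides facing x and y: grip here, from above. Origin: centre of the mouth, z up towards the adapter.
- tape_roll: Bystander: white tape roll lying flat, 90 mm across, 45 mm high. Origin: centre of its underside.
- breaker: Bystander: white and grey circuit breaker, 70 x 45 x 80 mm high. Origin: centre of its underside.
- screwdriver: Bystander: screwdriver with red handle, 190 mm long, lying on the bench to the right of the rack (-y side). Origin: on its underside, near its middle.

How it is judged:
By the outcome, as a careful person would: the job done as asked, in the order asked, and still so for the second after the job is handed in, while the arm keeps its last pose, push and grip.
It also fails if it takes over 72 s, if anything falls off the work surface, if the arm or the gripper's body presses on something with over 40 N, if the wrist force passes 120 N, or if a joint passes its speed limit or range.

## Working session

There is one attempt and no reset: what is moved stays moved. The work goes in short steps, Python scripts to look and compute and a tool call to move; the robot and the scene stay as the last step left them, time stands still between calls to the robot, and variables do not carry over. Pictures are saved under pics/ and viewed, at most 10 in all, crops included, and the job is handed in when it is done.

Besides the shell and the picture viewer there is one more tool, called after "Request:" as a command line: name --argument value ..., lists and objects as JSON in quotes. drive_tool: Moves the arm, as the interface text tells. Shift numbers are shares of 0.1 m and turn numbers shares of 90 degrees, none past 1 either way. Its arguments: {"type":"object","properties":{"targets":{"type":"array","items":{"type":"object","properties":{"dx":{"type":"number","minimum":-1,"maximum":1},"dy":{"type":"number","minimum":-1,"maximum":1},"dz":{"type":"number","minimum":-1,"maximum":1},"yaw":{"type":"number","minimum":-1,"maximum":1},"fingers":{"type":"number"}}}},"squeeze":{"type":"number"}},"required":["targets"]}

```bash
mkdir -p pics; python3 - <<'E'
from workcell import readout, grab_frame, camera_info, bot
import cv2
print(readout.observe()); print(bot.pinch_z)
for n in("top","scene","wrist"):
    print(n,camera_info(n))
for n in("top","scene"): cv2.imwrite(f"pics/{n}0.png",grab_frame(n))
E
```

```text
{'clock': 0.0, 'qpos': array([-1.20021385,  0.52201723, -0.03634864,  1.59999079,  0.02122579,
        1.02108785, -0.11280864]), 'qd': array([ 8.05605468e-05, -1.59460695e-03, -1.43291718e-03,  1.94007667e-04,
        9.30754446e-04,  1.04825422e-03,  1.01661420e-03]), 'joint_efforts': array([-1.36187133e-03, -9.27071929e+01,  1.97976261e+00, -3.69931126e+01,
        1.78206910e-02,  8.42937094e-03, -7.00779850e-06]), 'position': array([0.26654278, 0.56495209, 0.23072966]), 'tool_rot': array([-3.14047896e+00,  9.04006408e-05,  2.70082321e+00]), 'force': array([-0.51112844,  0.26888364, -0.62192678]), 'moment': array([ 0.01220759, -0.03409462, -0.02592748]), 'finger_force': 0.0, 'grip_width': 0.08537980405022524}
0.0187
top {'fx': 531.1446737183227, 'fy': 531.1446737183227, 'cx': 315.644163226447, 'cy': 242.787024076439, 'T': array([[ 0.0068113 ,  0.99029423, -0.13881979,  0.41812333],
       [-0.99991941,  0.00823231,  0.00966475, -0.01028769],
       [ 0.01071375,  0.13874278,  0.9902705 ,  1.37055408],
       [ 0.        ,  0.        ,  0.        ,  1.        ]])}
scene {'fx': 582.5862060016107, 'fy': 582.5862060016107, 'cx': 318.7659463097668, 'cy': 237.36998278562203, 'T': array([[-0.81680403, -0.45799573,  0.3508149 ,  1.02655172],
       [ 0.57678146, -0.66137982,  0.47947875,  0.55222073],
       [ 0.01242267,  0.59398371,  0.80438115,  1.02689157],
       [ 0.        ,  0.        ,  0.        ,  1.        ]])}
wrist {'fx': 384.79791881041916, 'fy': 384.79791881041916, 'cx': 319.9386329775466, 'cy': 239.80298814120698, 'hand_eye': array([[ 8.30606507e-04,  9.61669748e-01,  2.74209055e-01,
         6.79997950e-02],
       [ 9.99999624e-01, -8.67433662e-04,  1.30503223e-05,
         2.58273130e-04],
       [ 2.50408265e-04,  2.74208941e-01, -9.61670107e-01,
        -1.42647615e-01],
       [ 0.00000000e+00,  0.00000000e+00,  0.00000000e+00,
         1.00000000e+00]])}
```

View pics/top0.png

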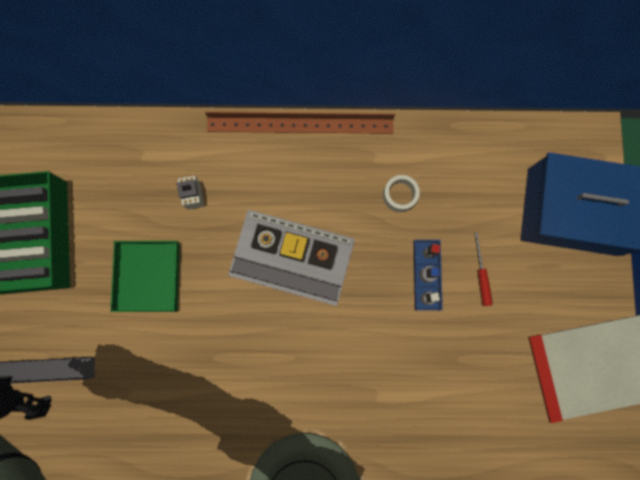

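View pics/scene0.png

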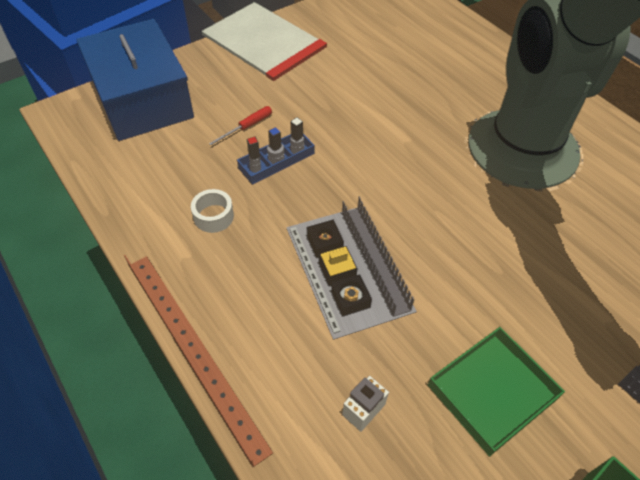

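The top view shows the panel with corners about (250,212), (352,240), (338,303), (230,275). The cover is at (294,246), the tray at (146,276), and the rack at (428,275) with red at (434,249), blue at (433,272) and white at (432,297). The nut in the left block looks large and the one in the right block small.

```bash
cat > h.py <<'E'
from workcell import readout, grab_frame, camera_info, bot
import numpy as np, cv2
from scipy.spatial.transform import Rotation as Ro
def cam(n,s=None):
    c=camera_info(n)
    if n=="wrist":
        T=np.eye(4);T[:3,:3]=Ro.from_euler('xyz',s['tool_rot']).as_matrix();T[:3,3]=s['position']
        T=T@c['hand_eye']
    else: T=c['T']
    return c,T
def p2w(n,uv,z,s=None):
    c,T=cam(n,s); o=[]
    for u,v in uv:
        d=T[:3,:3]@np.array([(u-c['cx'])/c['fx'],-(v-c['cy'])/c['fy'],-1])
        o.append(T[:3,3]+d*(z-T[2,3])/d[2])
    return np.array(o)
def w2p(n,P,s=None):
    c,T=cam(n,s); q=(np.atleast_2d(P)-T[:3,3])@T[:3,:3]
    return np.c_[c['cx']+c['fx']*q[:,0]/-q[:,2], c['cy']-c['fy']*q[:,1]/-q[:,2]]
def delta(x,y,yaw,s=None):
    "shift in current tool axes (m) and turn about tool z (deg) to reach x,y,yaw"
    s=s or readout.observe(); t=s['tool_rot'][2]; p=s['position']
    d=np.array([x,y])-p[:2]
    dt=(yaw-t+np.pi/2)%np.pi-np.pi/2
    return d@[np.cos(t),np.sin(t)], d@[np.sin(t),-np.cos(t)], -np.degrees(dt)
E
python3 - <<'E'
from h import *
np.set_printoptions(precision=4,suppress=True)
P=p2w("top",[(250,212),(352,240),(338,303),(230,275)],.003);print(P)
print("blocks",p2w("top",[(266,239),(323,254)],.030))
print("cover cap",p2w("top",[(294,246)],.042))
print("rack",p2w("top",[(415,240),(440,240),(441,309),(416,310)],.03))
print("sock",p2w("top",[(434.5,249),(433,272),(432,297)],.095))
print("tray",p2w("top",[(114,241),(180,241),(180,311),(112,311)],.035))
E
```

```text
[[ 0.6898  0.1488  0.003 ]
 [ 0.6179 -0.1183  0.003 ]
 [ 0.4546 -0.0819  0.003 ]
 [ 0.5243  0.1962  0.003 ]]
blocks [[ 0.6147  0.1032  0.03  ]
 [ 0.5774 -0.0423  0.03  ]]
cover cap [[0.5957 0.0313 0.042 ]]
rack [[ 0.6154 -0.2773  0.03  ]
 [ 0.6159 -0.3413  0.03  ]
 [ 0.4408 -0.3393  0.03  ]
 [ 0.4378 -0.2764  0.03  ]]
sock [[ 0.5841 -0.3113  0.095 ]
 [ 0.5281 -0.3063  0.095 ]
 [ 0.4681 -0.3025  0.095 ]]
tray [[0.6057 0.4869 0.035 ]
 [0.6071 0.3204 0.035 ]
 [0.4312 0.3129 0.035 ]
 [0.43   0.4814 0.035 ]]
```

```bash
python3 - <<'E'
from h import *
print(delta(.596,.031,np.radians(165.5)))
E
```

```text
(np.float64(-0.5257876841684502), np.float64(-0.3424038259882219), np.float64(-10.754377640320461))
```

Request:
drive_tool --targets '[{"dx":-0.33,"dy":-0.214},{"dx":-0.33,"dy":-0.214},{"dx":-0.33,"dy":-0.214},{"dx":-0.33,"dy":-0.214},{"dx":-0.33,"dy":-0.214},{"dx":-0.33,"dy":-0.214},{"dx":-0.33,"dy":-0.214},{"dx":-0.33,"dy":-0.214},{"dx":-0.33,"dy":-0.214},{"dx":-0.33,"dy":-0.214},{"dx":-0.33,"dy":-0.214},{"dx":-0.33,"dy":-0.214},{"dx":-0.33,"dy":-0.214},{"dx":-0.33,"dy":-0.214},{"dx":-0.33,"dy":-0.214},{"dx":-0.33,"dy":-0.214},{"yaw":-0.06,"dz":0.3},{"yaw":-0.06,"dz":0.3},{}]'

```text
invalid input
```

```bash
python3 - <<'E'
from h import *
s=readout.observe();print(s['clock'],s['position'],np.degrees(s['tool_rot']))
im=grab_frame("wrist");cv2.imwrite("pics/w1.png",im)
for u,v in w2p("wrist",[[.596,.031,.072],[.6147,.1032,.03],[.5774,-.0423,.03]],s): print(u,v)
E
```

```text
0.1 [0.26654819 0.56499867 0.23080203] [-1.79943827e+02  1.96002348e-03  1.54745622e+02]
28.682736264861035 654.2495174902917
108.04857956813694 603.8546921316231
-2.694148143084874 619.0151111912398
```

View pics/w1.png

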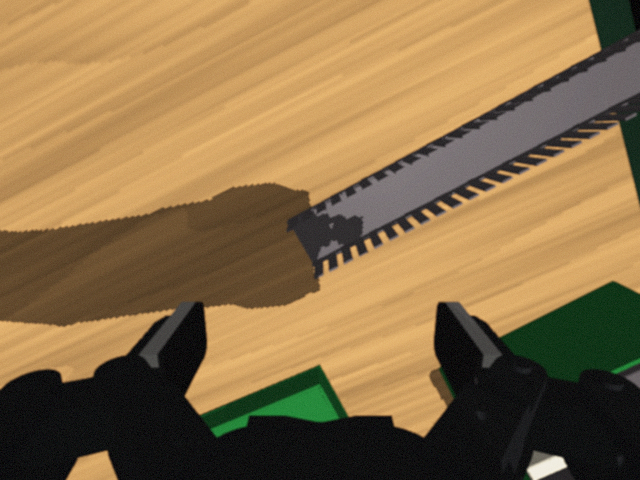

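The call was refused and the arm did not move; the picture just shows a bench bin and the fingers. I'll retry with every field given.

Request:
drive_tool --squeeze 40 --targets '[{"dx":-0.33,"dy":-0.214,"dz":0,"yaw":0,"fingers":0},{"dx":-0.33,"dy":-0.214,"dz":0,"yaw":0,"fingers":0},{"dx":-0.33,"dy":-0.214,"dz":0,"yaw":0,"fingers":0},{"dx":-0.33,"dy":-0.214,"dz":0,"yaw":0,"fingers":0},{"dx":-0.33,"dy":-0.214,"dz":0,"yaw":0,"fingers":0},{"dx":-0.33,"dy":-0.214,"dz":0,"yaw":0,"fingers":0},{"dx":-0.33,"dy":-0.214,"dz":0,"yaw":0,"fingers":0},{"dx":-0.33,"dy":-0.214,"dz":0,"yaw":0,"fingers":0},{"dx":-0.33,"dy":-0.214,"dz":0,"yaw":0,"fingers":0},{"dx":-0.33,"dy":-0.214,"dz":0,"yaw":0,"fingers":0},{"dx":-0.33,"dy":-0.214,"dz":0,"yaw":0,"fingers":0},{"dx":-0.33,"dy":-0.214,"dz":0,"yaw":0,"fingers":0},{"dx":-0.33,"dy":-0.214,"dz":0,"yaw":0,"fingers":0},{"dx":-0.33,"dy":-0.214,"dz":0,"yaw":0,"fingers":0},{"dx":-0.33,"dy":-0.214,"dz":0,"yaw":0,"fingers":0},{"dx":-0.33,"dy":-0.214,"dz":0,"yaw":0,"fingers":0},{"dx":0,"dy":0,"dz":0.3,"yaw":-0.06,"fingers":0},{"dx":0,"dy":0,"dz":0.3,"yaw":-0.06,"fingers":0},{"dx":0,"dy":0,"dz":0,"yaw":0,"fingers":0}]'

```text
clock: 2.05
position: [0.5961, 0.0299, 0.1679]
tool_rot: [-3.14, -0.006, 2.891]
force: [-0.3, 0.1, 0.1]
grip_width: 0.085
finger_force: 0.0
```

```bash
python3 - <<'E'
from h import *
s=readout.observe();print(s['clock'],s['position'],np.degrees(s['tool_rot']),s['qpos'])
im=grab_frame("wrist");cv2.imwrite("pics/w2.png",im)
for u,v in w2p("wrist",[[.596,.031,.072],[.6147,.1032,.03],[.5774,-.0423,.03]],s): print(u,v)
E
```

```text
2.05 [0.59611324 0.02989865 0.16792128] [-179.88892669   -0.31678623  165.62625471] [-0.1868752   0.55342104  0.05416685  1.73468025 -0.03796613  0.86035658
  1.20408578]
321.8902400782839 239.97199135372873
421.2301017892498 225.2732665191948
220.96564027839122 224.98840876506114
```

View pics/w2.png

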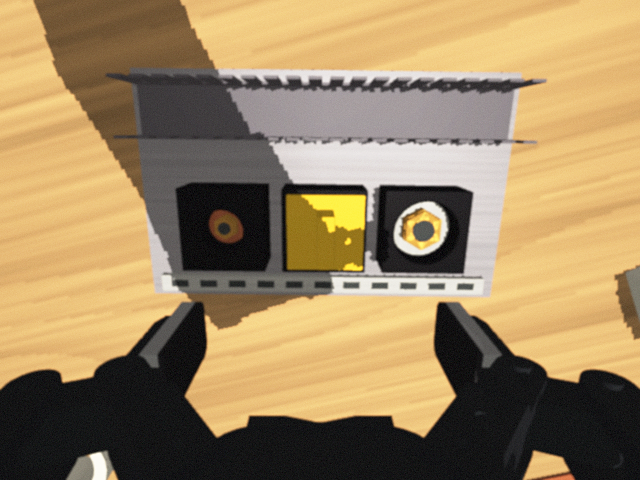

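The wrist view shows the cover at about (325,233), the +y block's large nut at (423,230), and the -y block's smaller nut at (226,227) in shadow.

```bash
cat >> h.py <<'E'
def blob(im,lo,hi,roi=None):
    m=cv2.inRange(cv2.cvtColor(im,cv2.COLOR_BGR2HSV),lo,hi)
    if roi: k=np.zeros_like(m);a,b,c,d=roi;k[b:d,a:c]=1;m*=k
    C=max(cv2.findContours(m,cv2.RETR_EXTERNAL,cv2.CHAIN_APPROX_NONE)[0],key=cv2.contourArea)
    return C
E
python3 - <<'E'
from h import *
np.set_printoptions(precision=4,suppress=True)
s=readout.observe(); im=cv2.imread("pics/w2.png")
C=blob(im,(18,120,60),(36,255,255),(250,150,400,300))
b=cv2.boxPoints(cv2.minAreaRect(C));print(cv2.contourArea(C),b)
P=p2w("wrist",b,.042,s);print(P,P.mean(0))
e=P-np.roll(P,1,0);print(np.degrees(np.arctan2(e[:,1],e[:,0])),np.linalg.norm(e[:,:2],axis=1))
# panel top edge (far -x) line fits
Q=p2w("wrist",[(137,70),(519,74),(156,292),(489,294)],.003,s);print(Q,Q.mean(0))
B=p2w("wrist",[(423.5,230.5),(226,227.5)],.026,s);print(B,B.mean(0)); d=B[0]-B[1];print(np.degrees(np.arctan2(-d[0],d[1])),np.linalg.norm(d))
print(delta(P.mean(0)[0],P.mean(0)[1],np.radians(165.5),s))
cv2.imwrite("pics/c2.png",cv2.resize(cv2.convertScaleAbs(im[170:290,160:490],alpha=1.8),None,fx=2.4,fy=2.4,interpolation=cv2.INTER_CUBIC))
E
```

```text
5890.0 [[285. 194.]
 [365. 194.]
 [365. 271.]
 [285. 271.]]
[[ 0.5669  0.0122  0.042 ]
 [ 0.5811  0.067   0.042 ]
 [ 0.6377  0.0543  0.042 ]
 [ 0.6227 -0.0037  0.042 ]] [0.6021 0.0325 0.042 ]
[ 164.0632   75.4866  -12.7066 -104.4967] [0.058  0.0567 0.058  0.0599]
[[ 0.455  -0.0741  0.003 ]
 [ 0.5291  0.2009  0.003 ]
 [ 0.6263 -0.1252  0.003 ]
 [ 0.7007  0.1552  0.003 ]] [0.5778 0.0392 0.003 ]
[[ 0.6229  0.1056  0.026 ]
 [ 0.5825 -0.0409  0.026 ]] [0.6027 0.0324 0.026 ]
-15.403046930480981 0.1519122706987795
(np.float64(-0.004140028581689092), np.float64(0.003507654815967742), np.float64(-0.07352877461974348))
```

View pics/c2.png

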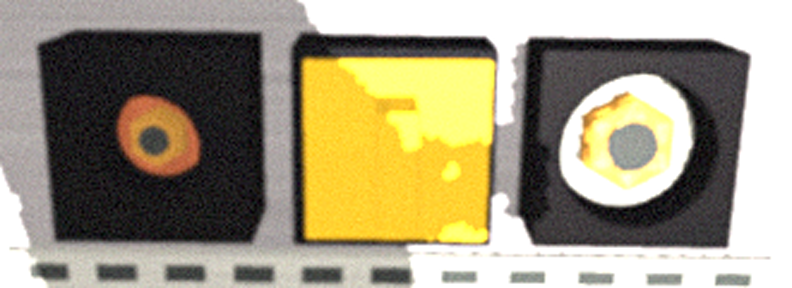

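The nuts read as follows: the left well is small (16 mm) and the right one is large (28 mm), so the middle should be 22 mm. I'll check once the cover is off.

Request:
drive_tool --squeeze 40 --targets '[{"dx":-0.041,"dy":0.035,"dz":0.3,"yaw":0.007,"fingers":0.3},{"dx":0,"dy":0,"dz":0.3,"yaw":0,"fingers":0.3},{"dx":0,"dy":0,"dz":0.3,"yaw":0,"fingers":0.3},{"dx":0,"dy":0,"dz":0.2,"yaw":0,"fingers":0.3},{"dx":0,"dy":0,"dz":0.12,"yaw":0,"fingers":0.3},{"dx":0,"dy":0,"dz":0,"yaw":0,"fingers":1},{"dx":0,"dy":0,"dz":0,"yaw":0,"fingers":1},{"dx":0,"dy":0,"dz":0,"yaw":0,"fingers":1},{"dx":0,"dy":0,"dz":0,"yaw":0,"fingers":1},{"dx":0,"dy":0,"dz":0,"yaw":0,"fingers":1}]'

```text
clock: 3.1
position: [0.6038, 0.0328, 0.0508]
tool_rot: [3.141, 0.002, 2.878]
force: [-1.9, -0.1, 8.6]
grip_width: 0.0111
finger_force: 39.6
```

Request:
drive_tool --squeeze 40 --targets '[{"dx":0,"dy":0,"dz":-0.2,"yaw":0,"fingers":1},{"dx":0,"dy":0,"dz":-0.3,"yaw":0,"fingers":1},{"dx":0,"dy":0,"dz":-0.3,"yaw":0,"fingers":1},{"dx":0,"dy":0,"dz":0,"yaw":0,"fingers":1}]'

```text
clock: 3.5
position: [0.6051, 0.0327, 0.1339]
tool_rot: [3.139, 0.006, 2.878]
force: [0.5, -1.4, -0.7]
grip_width: 0.0111
finger_force: 39.3
```

```bash
python3 - <<'E'
from h import *
s=readout.observe();print(s['clock'],s['position'],np.degrees(s['tool_rot']),s['grip_width'],s['force'])
print(delta(.519,.40,s['tool_rot'][2]))
E
```

```text
3.5 [0.60512727 0.03270022 0.1338908 ] [179.85716279   0.34779283 164.87741452] 0.011087247145311143 [ 0.49751142 -1.42800176 -0.74181056]
(np.float64(0.17896770342935922), np.float64(0.3321108191810709), np.float64(-0.0))
```

Request:
drive_tool --squeeze 40 --targets '[{"dx":0.18,"dy":0.332,"dz":0,"yaw":0,"fingers":1},{"dx":0.18,"dy":0.332,"dz":0,"yaw":0,"fingers":1},{"dx":0.18,"dy":0.332,"dz":0,"yaw":0,"fingers":1},{"dx":0.18,"dy":0.332,"dz":0,"yaw":0,"fingers":1},{"dx":0.18,"dy":0.332,"dz":0,"yaw":0,"fingers":1},{"dx":0.18,"dy":0.332,"dz":0,"yaw":0,"fingers":1},{"dx":0.18,"dy":0.332,"dz":0,"yaw":0,"fingers":1},{"dx":0.18,"dy":0.332,"dz":0,"yaw":0,"fingers":1},{"dx":0.18,"dy":0.332,"dz":0,"yaw":0,"fingers":1},{"dx":0.18,"dy":0.332,"dz":0,"yaw":0,"fingers":1},{"dx":0,"dy":0,"dz":0.3,"yaw":0,"fingers":1},{"dx":0,"dy":0,"dz":0.3,"yaw":0,"fingers":1},{"dx":0,"dy":0,"dz":0.3,"yaw":0,"fingers":1},{"dx":0,"dy":0,"dz":0.15,"yaw":0,"fingers":1},{"dx":0,"dy":0,"dz":0,"yaw":0,"fingers":1}]'

```text
clock: 5.0
position: [0.5152, 0.3996, 0.023]
tool_rot: [-3.14, -0.001, 2.878]
force: [-0.5, -0.9, 0.9]
grip_width: 0.011
finger_force: 40.5
```

Request:
drive_tool --squeeze 40 --targets '[{"dx":0,"dy":0,"dz":0,"yaw":0,"fingers":0},{"dx":0,"dy":0,"dz":0,"yaw":0,"fingers":0},{"dx":0,"dy":0,"dz":-0.2,"yaw":0,"fingers":0},{"dx":0,"dy":0,"dz":-0.35,"yaw":0,"fingers":0},{"dx":0,"dy":0,"dz":-0.4,"yaw":0,"fingers":0},{"dx":0,"dy":0,"dz":-0.4,"yaw":0,"fingers":0},{"dx":-0.18,"dy":-0.332,"dz":-0.1,"yaw":0,"fingers":0},{"dx":-0.18,"dy":-0.332,"dz":0,"yaw":0,"fingers":0},{"dx":-0.18,"dy":-0.332,"dz":0,"yaw":0,"fingers":0},{"dx":-0.18,"dy":-0.332,"dz":0,"yaw":0,"fingers":0},{"dx":-0.18,"dy":-0.332,"dz":0,"yaw":0,"fingers":0},{"dx":-0.18,"dy":-0.332,"dz":0,"yaw":0,"fingers":0},{"dx":-0.18,"dy":-0.332,"dz":0,"yaw":0,"fingers":0},{"dx":-0.18,"dy":-0.332,"dz":0,"yaw":0,"fingers":0},{"dx":-0.18,"dy":-0.332,"dz":0,"yaw":0,"fingers":0},{"dx":-0.18,"dy":-0.332,"dz":0,"yaw":0,"fingers":0},{"dx":0,"dy":0,"dz":0.12,"yaw":0,"fingers":0},{"dx":0,"dy":0,"dz":0,"yaw":0,"fingers":0},{"dx":0,"dy":0,"dz":0,"yaw":0,"fingers":0}]'

```text
clock: 6.9
position: [0.6028, 0.0337, 0.1578]
tool_rot: [3.141, -0.0, 2.879]
force: [-0.9, -0.2, 0.6]
grip_width: 0.0856
finger_force: 0.0
```

```bash
python3 - <<'E'
from h import *
s=readout.observe();print(s['clock'],s['position'],np.degrees(s['tool_rot']))
import pickle;pickle.dump(s,open("s3.pkl","wb"))
im=grab_frame("wrist");cv2.imwrite("pics/w3.png",im)
t=grab_frame("top");cv2.imwrite("pics/t3.png",t)
a=cv2.resize(cv2.convertScaleAbs(im[160:290,160:490],alpha=1.6),(780,307),interpolation=cv2.INTER_CUBIC)
b=cv2.resize(t[220:330,100:210],(290,290),interpolation=cv2.INTER_CUBIC)
c=cv2.resize(t[230:320,400:500],(322,290),interpolation=cv2.INTER_CUBIC)
o=np.zeros((597,780,3),np.uint8);o[:307]=a;o[307:,:290]=b;o[307:,300:622]=c
cv2.imwrite("pics/c3.png",o)
E
```

```text
6.9 [0.60281454 0.03371388 0.15775564] [ 1.79967420e+02 -3.53293025e-03  1.64969548e+02]
```

View pics/c3.png

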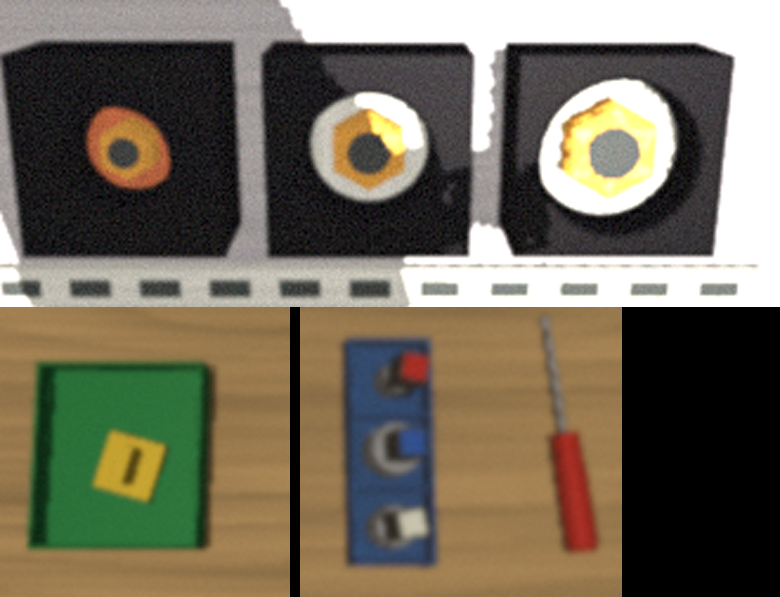

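The middle nut measures about 22 mm, so it takes the white socket, which stands in the rack's nearest pocket. The cover lies flat in the tray.

```bash
python3 - <<'E'
from h import *
import pickle
np.set_printoptions(precision=4,suppress=True)
s=pickle.load(open("s3.pkl","rb")); im=cv2.imread("pics/w3.png")
C=blob(im,(8,110,60),(30,255,255),(285,190,350,255)); H=cv2.convexHull(C)
M=cv2.moments(H);c=(M['m10']/M['m00'],M['m01']/M['m00']);x,y,w,h=cv2.boundingRect(H)
print(c,x,y,w,h,cv2.contourArea(H))
print("nut",p2w("wrist",[c,(x+w/2,y+h/2)],.029,s))
g=cv2.cvtColor(im,cv2.COLOR_BGR2GRAY)
# block top corners from crop
k=780/330
Q=[(160+a/k,160+b/k) for a,b in [(264,57),(473,57),(468,255),(269,255)]]
P=p2w("wrist",Q,.038,s);print(P,P.mean(0));e=P-np.roll(P,1,0);print(np.linalg.norm(e[:,:2],axis=1))
Cs=p2w("wrist",[(160+614/k,160+152/k),(160+123.5/k,160+152.5/k),(160+369/k,160+153.5/k)],.030,s)
print("holes",Cs)
d=Cs[0]-Cs[1];print(np.degrees(np.arctan2(-d[0],d[1])),np.linalg.norm(d))
t=cv2.imread("pics/t3.png")
for n,lo,hi in [("red",(0,120,60),(8,255,255)),("white",(0,0,120),(180,70,255))]:
    r=(400,285,445,315) if n=="white" else (400,235,445,260)
    H=blob(t,lo,hi,r);c=cv2.minAreaRect(H);print(n,c,p2w("top",[c[0]],.096))
print(w2p("top",[[.6027,.033,.03]]))
E
```

```text
(315.65299823633154, 222.55224867724868) 301 206 31 34 756.0
nut [[0.5985 0.0317 0.029 ]
 [0.599  0.0322 0.029 ]]
[[ 0.5628  0.0104  0.038 ]
 [ 0.5784  0.0686  0.038 ]
 [ 0.637   0.0531  0.038 ]
 [ 0.6212 -0.0057  0.038 ]] [0.5998 0.0316 0.038 ]
[0.0606 0.0602 0.0606 0.061 ]
holes [[ 0.619   0.1041  0.03  ]
 [ 0.5804 -0.0408  0.03  ]
 [ 0.6001  0.0316  0.03  ]]
-14.926429054811003 0.14992687570026456
red ((435.0, 249.0), (8.0, 8.0), 90.0) [[ 0.584  -0.3123  0.096 ]]
white ((434.5384521484375, 296.69232177734375), (8.629110336303711, 8.236878395080566), 78.69007110595703) [[ 0.4688 -0.3084  0.096 ]]
[[293.5028 243.9063]]
```

Request:
drive_tool --squeeze 40 --targets '[{"dx":0.04,"dy":-0.365,"dz":-0.2,"yaw":0,"fingers":0},{"dx":0.04,"dy":-0.365,"dz":-0.2,"yaw":0,"fingers":0},{"dx":0.04,"dy":-0.365,"dz":0,"yaw":0,"fingers":0},{"dx":0.04,"dy":-0.365,"dz":0,"yaw":0,"fingers":0},{"dx":0.04,"dy":-0.365,"dz":0,"yaw":0,"fingers":0},{"dx":0.04,"dy":-0.365,"dz":0,"yaw":0,"fingers":0},{"dx":0.04,"dy":-0.365,"dz":0,"yaw":0,"fingers":0},{"dx":0.04,"dy":-0.365,"dz":0,"yaw":0,"fingers":0},{"dx":0.04,"dy":-0.365,"dz":0,"yaw":0,"fingers":0},{"dx":0.04,"dy":-0.365,"dz":0,"yaw":0,"fingers":0},{"dx":0,"dy":0,"dz":0,"yaw":-0.083,"fingers":0},{"dx":0,"dy":0,"dz":0,"yaw":-0.083,"fingers":0},{"dx":0,"dy":0,"dz":0,"yaw":0,"fingers":0},{"dx":0,"dy":0,"dz":0,"yaw":0,"fingers":0}]'

```text
clock: 8.4
position: [0.4697, -0.3089, 0.1977]
tool_rot: [3.142, 0.001, 3.136]
force: [-0.4, -0.1, -0.1]
grip_width: 0.0855
finger_force: 0.0
```

```bash
python3 - <<'E'
from h import *
s=readout.observe();print(s['clock'],s['position'],np.degrees(s['tool_rot']),s['qpos'])
import pickle;pickle.dump(s,open("s4.pkl","wb"))
im=grab_frame("wrist");cv2.imwrite("pics/w4.png",im)
E
```

```text
8.4 [ 0.46968089 -0.30889123  0.19765026] [1.79999249e+02 3.12391585e-02 1.79675219e+02] [ 0.42601855  0.46215836  0.06901132  1.80706294 -0.04047287  0.87324793
  2.07892834]
```

View pics/w4.png

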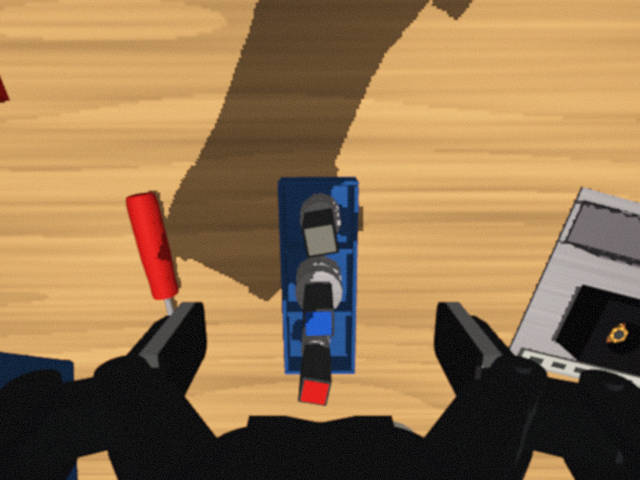

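The white-topped adapter is directly below the tool at about (320,239), turned a few degrees. Blue is at (320,323) and red at (314,391).

```bash
python3 - <<'E'
from h import *
import pickle
np.set_printoptions(precision=4,suppress=True)
s=pickle.load(open("s4.pkl","rb")); im=cv2.imread("pics/w4.png")
print(im[239,320],im[210,345],im[205,320])
for lo in (70,90,110):
    H=blob(im,(0,0,lo),(180,70,200),(300,219,342,260));r=cv2.minAreaRect(H);b=cv2.boxPoints(r)
    P=p2w("wrist",b,.094,s);e=P-np.roll(P,1,0)
    print(r,P.mean(0),(np.degrees(np.arctan2(e[:,1],e[:,0])))%90,np.linalg.norm(e,axis=1))
R=p2w("wrist",[(280,178),(357,178),(355,373),(287,373)],.03,s);print(R)
print(p2w("wrist",[(320,323),(314,391)],.094,s))
E
```

```text
[118 132 136] [65 43 21] [71 74 75]
((319.89190673828125, 239.85133361816406), (27.619029998779297, 28.76982307434082), 80.53767395019531) [ 0.472  -0.3093  0.094 ] [8.2434 9.4622 9.4058 9.6641] [0.0191 0.019  0.0191 0.0194]
((320.05035400390625, 239.78524780273438), (26.936725616455078, 27.631864547729492), 79.99201965332031) [ 0.472  -0.3092  0.094 ] [ 8.7998 10.025   9.9147 10.233 ] [0.0187 0.0182 0.0186 0.0186]
((319.864013671875, 239.75201416015625), (25.759506225585938, 26.47504997253418), 79.69515228271484) [ 0.472  -0.3094  0.094 ] [ 9.1025 10.334  10.1699 10.5387] [0.0178 0.0175 0.0178 0.0178]
[[ 0.4385 -0.3412  0.03  ]
 [ 0.4388 -0.2795  0.03  ]
 [ 0.6192 -0.2774  0.03  ]
 [ 0.6189 -0.3407  0.03  ]]
[[ 0.5333 -0.3096  0.094 ]
 [ 0.5898 -0.3143  0.094 ]]
```

Request:
drive_tool --squeeze 60 --targets '[{"dx":-0.023,"dy":-0.004,"dz":0.3,"yaw":-0.054,"fingers":0},{"dx":0,"dy":0,"dz":0.3,"yaw":-0.054,"fingers":0},{"dx":0,"dy":0,"dz":0.3,"yaw":0,"fingers":0},{"dx":0,"dy":0,"dz":0.3,"yaw":0,"fingers":0},{"dx":0,"dy":0,"dz":0.21,"yaw":0,"fingers":0},{"dx":0,"dy":0,"dz":0,"yaw":0,"fingers":0}]'

```text
clock: 9.05
position: [0.4706, -0.3086, 0.0541]
tool_rot: [3.139, -0.003, -2.976]
force: [0.6, 0.3, 0.5]
grip_width: 0.0856
finger_force: 0.0
```

Request:
drive_tool --squeeze 60 --targets '[{"dx":-0.014,"dy":-0.004,"dz":0,"yaw":0,"fingers":0},{"dx":0,"dy":0,"dz":0,"yaw":0,"fingers":1},{"dx":0,"dy":0,"dz":0,"yaw":0,"fingers":1},{"dx":0,"dy":0,"dz":0,"yaw":0,"fingers":1},{"dx":0,"dy":0,"dz":0,"yaw":0,"fingers":1},{"dx":0,"dy":0,"dz":0,"yaw":0,"fingers":1}]'

```text
clock: 9.65
position: [0.4732, -0.31, 0.0566]
tool_rot: [-3.141, 0.0, -2.975]
force: [0.3, 0.8, 5.3]
grip_width: 0.0216
finger_force: 63.1
```

```bash
python3 - <<'E'
from h import *
s=readout.observe();print(s['clock'],s['position'],np.degrees(s['tool_rot']),s['grip_width'],s['force'])
E
```

```text
9.65 [ 0.47320287 -0.31001396  0.05662578] [-1.79982128e+02  2.31124990e-02 -1.70432247e+02] 0.021631858878420857 [0.30528041 0.7727495  5.26255908]
```

Request:
drive_tool --squeeze 60 --targets '[{"dx":0,"dy":0,"dz":-0.2,"yaw":0,"fingers":1},{"dx":0,"dy":0,"dz":-0.3,"yaw":0,"fingers":1},{"dx":0,"dy":0,"dz":-0.3,"yaw":0,"fingers":1},{"dx":0,"dy":0,"dz":-0.2,"yaw":0,"fingers":1},{"dx":-0.181,"dy":0.316,"dz":0,"yaw":0,"fingers":1},{"dx":-0.181,"dy":0.316,"dz":0,"yaw":0,"fingers":1},{"dx":-0.181,"dy":0.316,"dz":0,"yaw":0,"fingers":1},{"dx":-0.181,"dy":0.316,"dz":0,"yaw":0,"fingers":1},{"dx":-0.181,"dy":0.316,"dz":0,"yaw":0,"fingers":1},{"dx":-0.181,"dy":0.316,"dz":0,"yaw":0,"fingers":1},{"dx":-0.181,"dy":0.316,"dz":0,"yaw":0,"fingers":1},{"dx":-0.181,"dy":0.316,"dz":0,"yaw":0,"fingers":1},{"dx":-0.181,"dy":0.316,"dz":0,"yaw":0,"fingers":1},{"dx":-0.181,"dy":0.316,"dz":0,"yaw":0,"fingers":1},{"dx":0,"dy":0,"dz":0,"yaw":0.068,"fingers":1},{"dx":0,"dy":0,"dz":0,"yaw":0.068,"fingers":1},{"dx":0,"dy":0,"dz":0,"yaw":0.068,"fingers":1},{"dx":0,"dy":0,"dz":0,"yaw":0.068,"fingers":1},{"dx":0,"dy":0,"dz":0,"yaw":0,"fingers":1},{"dx":0,"dy":0,"dz":0,"yaw":0,"fingers":1}]'

```text
clock: 11.65
position: [0.5988, 0.0319, 0.1562]
tool_rot: [-3.141, -0.0, 2.885]
force: [0.1, 0.5, -1.8]
grip_width: 0.0215
finger_force: 62.5
```

```bash
python3 - <<'E'
from h import *
s=readout.observe();print(s['clock'],s['position'],np.degrees(s['tool_rot']),s['grip_width'],s['force'])
print(delta(.5995,.0318,np.radians(165.05)))
cv2.imwrite("pics/w5.png",grab_frame("wrist"))
E
```

```text
11.65 [0.59882788 0.03187828 0.15618434] [-1.79986246e+02 -1.59759267e-02  1.65290323e+02] 0.021482711880677838 [ 0.13307174  0.45395457 -1.76703644]
(np.float64(-0.0006699727429527669), np.float64(9.495244958627796e-05), np.float64(0.24032278367598822))
```

View pics/w5.png

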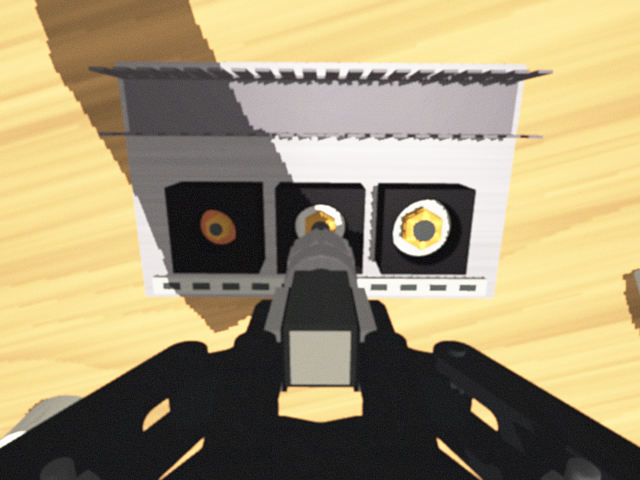

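The socket is held straight and lined up with the nut in the image (both near column 320), so I'm lowering it.

Request:
drive_tool --squeeze 60 --targets '[{"dx":-0.007,"dy":0.001,"dz":0.2,"yaw":0.003,"fingers":1},{"dx":0,"dy":0,"dz":0.2,"yaw":0,"fingers":1},{"dx":0,"dy":0,"dz":0.2,"yaw":0,"fingers":1},{"dx":0,"dy":0,"dz":0.08,"yaw":0,"fingers":1},{"dx":0,"dy":0,"dz":0,"yaw":0,"fingers":1},{"dx":0,"dy":0,"dz":0,"yaw":0,"fingers":1}]'

```text
clock: 12.3
position: [0.6, 0.0316, 0.089]
tool_rot: [3.141, 0.0, 2.877]
force: [0.1, -0.7, -0.7]
grip_width: 0.0213
finger_force: 62.4
```

```bash
python3 - <<'E'
from h import *
s=readout.observe();print(s['clock'],s['position'],np.degrees(s['tool_rot']),s['grip_width'],s['force'])
print(delta(.5995,.0318,np.radians(165.05)))
E
```

```text
12.3 [0.60000926 0.03161566 0.08896395] [1.79985134e+02 2.58523975e-02 1.64849691e+02] 0.021281996286347624 [ 0.0676508  -0.65659509 -0.73232347]
(np.float64(0.0005397362675963723), np.float64(4.4838400326748435e-05), np.float64(-0.20030942944789554))
```

Request:
drive_tool --squeeze 60 --targets '[{"dx":0,"dy":0,"dz":0.03,"yaw":0,"fingers":1},{"dx":0,"dy":0,"dz":0.03,"yaw":0,"fingers":1},{"dx":0,"dy":0,"dz":0.02,"yaw":0,"fingers":1},{"dx":0,"dy":0,"dz":0.02,"yaw":0,"fingers":1},{"dx":0,"dy":0,"dz":0,"yaw":0,"fingers":1}]'

```text
clock: 12.8
position: [0.6003, 0.0315, 0.0785]
tool_rot: [3.141, 0.001, 2.877]
force: [3.1, -2.3, -3.3]
grip_width: 0.0212
finger_force: 62.2
```

Request:
drive_tool --squeeze 60 --targets '[{"dx":0,"dy":0,"dz":0.02,"yaw":0,"fingers":1},{"dx":0,"dy":0,"dz":0.02,"yaw":0,"fingers":1},{"dx":0,"dy":0,"dz":0.02,"yaw":0,"fingers":1},{"dx":0,"dy":0,"dz":0,"yaw":0,"fingers":1}]'

```text
clock: 13.2
position: [0.6001, 0.0312, 0.0721]
tool_rot: [-3.141, 0.001, 2.876]
force: [4.7, -3.5, -4.0]
grip_width: 0.0214
finger_force: 62.4
```

Request:
drive_tool --squeeze 60 --targets '[{"dx":-0.006,"dy":-0.004,"dz":0.01,"yaw":0,"fingers":1},{"dx":0,"dy":0,"dz":0.01,"yaw":0,"fingers":1},{"dx":0,"dy":0,"dz":0,"yaw":0,"fingers":1}]'

```text
clock: 13.5
position: [0.6003, 0.0311, 0.0706]
tool_rot: [3.142, 0.0, 2.877]
force: [1.5, -2.2, 7.9]
grip_width: 0.0214
finger_force: 63.7
```

Request:
drive_tool --squeeze 60 --targets '[{"dx":0,"dy":0,"dz":0.005,"yaw":0,"fingers":1},{"dx":0,"dy":0,"dz":0,"yaw":0,"fingers":1},{"dx":0,"dy":0,"dz":0,"yaw":0,"fingers":1}]'

```text
clock: 13.8
position: [0.6004, 0.031, 0.0706]
tool_rot: [3.141, 0.001, 2.877]
force: [-0.3, -2.1, 15.2]
grip_width: 0.0215
finger_force: 65.1
```

```bash
python3 - <<'E'
from h import *
s=readout.observe();print(s['clock'],s['position'],np.degrees(s['tool_rot']),s['grip_width'],s['force'])
a=grab_frame("wrist");b=grab_frame("scene")
cv2.imwrite("pics/f.png",np.hstack([cv2.resize(a[150:450,170:470],(400,400)),cv2.resize(b[100:340,200:440],(400,400))]))
E
```

```text
13.8 [0.60041572 0.03103626 0.07055794] [1.79989075e+02 3.45118247e-02 1.64817829e+02] 0.021535224924363928 [-0.29934953 -2.11107629 15.16299473]
```

View pics/f.png

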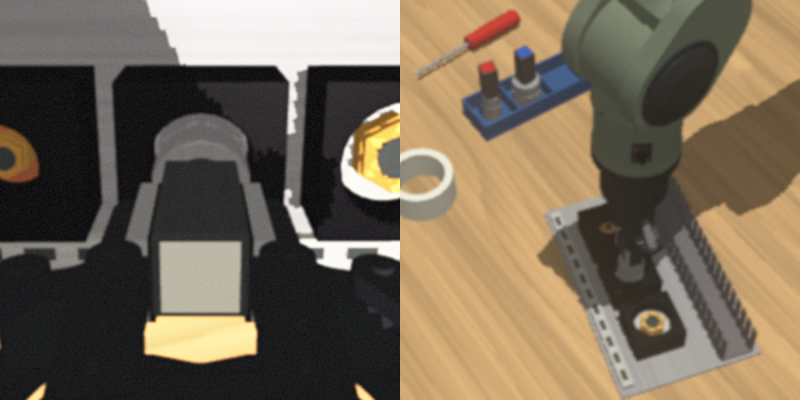

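The final view shows the white socket down in the middle well, upright and gripped, with red and blue standing in the rack. The contact force is 15 N and the mouth is at about 18 mm, the well bottom, so I'm handing in.

```bash
python3 -c "
from workcell import workorder
print(workorder.job_done())"
```

```text
the job is handed in; nothing more can be done
None
```

The cover is in the green tray and the middle nut measured 22 mm, so I handed in with the white (middle) socket still gripped, upright and fully home on it, and red and blue standing in the rack; the hand-in returned no verdict.

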